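# Uncover a belt tensioner and check its spring against the scale

## Task

Check the spring of the belt tensioner unit on the bench: squeeze the two orange tabs of its grey cover together, lift the cover off and set it down rim-down on the bench beside the unit. Then push the sprung arm at its roller until its pointer, carrying the red drag hand along, is level with the yellow marker on the scale, keep it there for about a second without going past, and let the arm come back to its stop so that the red hand alone stays at the marker. Leave the yellow marker, the grey tin, the pliers and the oil vial where they are.

Things in the scene. Friction and masses are not known exactly. Their poses are not given: they have to be found in the camera images.
- tensioner_unit: Grey base plate 184 x 126 mm, its top 14 mm above the bench, fixed. Origin: centre of its underside; x along its length (away from the robot at yaw 0), y left, z up. Steel catches 30 mm wide and 34.5 mm high at x = +-74 mm, y = 0 hold the cover's hooks. On its far half lies a white scale arc about the pivot, radius 56 to 86 mm, black ticks every 5 degrees.
- cover: Loose grey box-shaped cover, open below, 168 (x) x 110 (y) x 47 mm, about 0.18 kg, clipped over the whole mechanism; origin: centre of its rim plane (14 mm above the bench while clipped on), axes as the unit's. A grey rib 20 x 40 mm stands on its top between the two tabs, up to 61 mm. With both tabs pressed it lifts straight up and hangs level; without, it cannot be lifted.
- cover_grip (a point): Point midway between the two tabs of the cover, 66 mm above the cover's origin (80 mm above the bench while clipped on); squeeze along the cover's x.
- pivot (a point): Upright pivot axis of arm, drag hand and marker, on the unit's top face: 38 mm from the unit's origin towards -x.
- roller (a point): Middle of the dark steel roller on the arm (diameter 24 mm, from 21 to 47 mm above the bench, this point at 34 mm), 56 mm from the pivot. Push it sideways here, towards the unit's +y (left); the space on its right is free once the cover is off.
- tension_arm (a joint): Angle of the sprung aluminium arm, rad: 0 at its stop, growing anticlockwise seen from above as it is pushed to the left, up to 1.1. At 0 the arm points from the pivot 0.55 rad to the right (clockwise) of the unit's +x. Spring: about 3 N at the roller at the stop, 11 N at 0.9 rad; damped, it returns by itself in about a second.
- drag_hand (a joint): Angle of the red drag hand (76 mm needle under the arm, same zero and direction as the arm). The arm pushes it along when it reaches it (both angles are then equal) and leaves it at the largest reading; light friction keeps it there. It starts near 0.
- marker (a joint): Angle of the small yellow marker (9 x 8 x 7 mm) at the outer edge of the scale, same zero and direction: the reading to be reached.
- tension_arm_reading (a point): Point on the arm's centre line, 79 mm from the pivot, 20 mm above the bench, just past the tip of its black pointer.
- drag_hand_reading (a point): Point on the red hand's centre line, 79 mm from the pivot, 20 mm above the bench.
- marker_reading (a point): Inner tip of the yellow marker, 79 mm from the pivot, 20 mm above the bench.
- tin_grey: Round grey tin, 68 mm wide, 43 mm high, behind the unit; origin at its foot. Leave it.
- pliers: Small flat-nosed pliers 129 x 35 x 11 mm lying in front of the unit; origin at the underside. Leave them.
- oil_vial: Square glass vial 30 x 34 x 64 mm in front of the unit; origin at its foot. Leave it.
- tab_near (a joint): Near orange tab on the cover, m pressed inwards: 0 out, 0.007 at its stop. Upright plate 6 mm thick, 34 mm wide along y, from the cover's top (47 mm above the cover's origin) to 76 mm; outer face at the cover's x = -25 mm. About 3 N presses it; from 0.005 its hook is free. It springs out when let go.
- tab_far (a joint): Far orange tab, the mirror image: outer face at the cover's x = +25 mm, so the pair measures 50 mm over the outer faces, 36 mm squeezed.
- free_patch (a point): Middle of a free patch of bench to the right of the unit, at bench height, always in the same place: the cover fits there with its long side along the world x (about 5 mm to spare round it; low tins stand to its right and in front). One good place for it; the bench left of the unit is free too.

How it is judged (in metres and radians):
On the way, in this order (a step that is already met when the one before it is completed fails the run):
1. the cover is unclipped and set down rim-down on the bench (height (world z) of cover below 0.008 m and angle between cover's own z axis and vertical below 0.08 rad and contact force between the fingers and cover below 0.2 N), for 0.2 s.
2. the arm's pointer is held level with the yellow marker (distance between tension_arm_reading and marker_reading below 0.005 m), for 0.5 s.
At the end, for the whole second after the job is handed in: The red drag hand is left within 5 mm of the yellow marker (along the scale), the arm is back at its stop (within 0.03 rad), and the cover lies at rest rim-down on the bench (rim within 8 mm of the bench, tilt under 0.08 rad) (distance between drag_hand_reading and marker_reading below 0.005 m and value of joint tension_arm below 0.03 rad and height (world z) of cover below 0.008 m and angle between cover's own z axis and vertical below 0.08 rad and linear speed of cover below 0.02 m/s); the robot touches nothing.
It fails at once if the yellow marker is shifted by more than 3 mm (distance of marker_reading from where it was at the start of the episode above 0.003 m).
It fails at once if the grey tin is shifted by more than 25 mm (distance of tin_grey from where it was at the start of the episode above 0.025 m).
It fails at once if the pliers are shifted by more than 25 mm (distance of pliers from where it was at the start of the episode above 0.025 m).
It fails at once if the oil vial is shifted by more than 25 mm (distance of oil_vial from where it was at the start of the episode above 0.025 m).
It also fails if it takes over 54 s, if anything falls off the work surface, if the arm or the gripper's body presses on something with over 40 N, if the wrist force passes 120 N, or if a joint passes its speed limit or range.

## Robot

A 6-joint arm with a two-finger parallel gripper is mounted at the origin on a cart in front of the work surface, level with it; the furniture and walls round the work are solid. World frame = base frame: x ahead of the robot, y to its left, z up, the work surface at z = 0. Lengths are in mm, angles in rad, forces in N, time in s.
With the tool pointing down it reaches from about 350 to 975 mm from the base axis. Payload 7.1 kg.
Tool frame: the origin (TCP) lies between the finger pads; the fingertips stand 19 mm ahead of it and the grasp point (between the pads) is the TCP; y points along the fingers, z is the direction in which the jaws open and shut, and the axes are right-handed (so a half turn about y gives the same grasp; the last joint's range is limited). The gripper opens to 88 mm and grips with 3 to 60 N. Pads are 20 mm wide; open, the fingers measure 115 mm over their backs; the gripper's body (75 mm by 178 mm) begins 61 mm behind the grasp point.
Start: joints at [-1.147, 0.423, 1.63, -0, 1.089, -0.019], TCP at [267.809, -564.698, 241.675] pointing down, gripper open.
Joint ranges: [-3, 3], [-0.9, 2.11], [0.09, 2.58], [-1.31, 4.45], [0.11, 2.69], [-2.54, 2.54]. Speed limits (rad/s): [2.39, 2.39, 3.01, 3.14, 3.14, 3.14].

## Interface

Orientations are given as a rotation vector (axis times angle).
In Python, from workcell import ctrl gives the robot as it stands.
- The arm moves only by the tool servo_tool, never from a script. Its argument "moves" is text: rows parted by semicolons, each of 6 numbers parted by spaces: the shift along the world's x, y, z in m, then the turn, a rotation vector about the world's x, y, z in degrees. A call has 1 to 8 rows; each row is the pose to reach, as a shift and turn from the pose commanded when the call began; what a row does not reach only later rows make up. A row lasts 1/8 s, in which the tool goes at most 62.5 mm and 10.7 degrees, less where a joint would pass 70% of its speed; a pose out of reach is approached as far as the arm can. A call with a gripper value outside its range is refused whole. "hand" is the closure in counts, from 0 (fully open) to 255 (shut), set as the call begins (left out, the last holds). The fingers move at their own pace and stop on an object; the grip force is fixed at half the most. Time passes only in rows, so rows that repeat a pose let the fingers close. It gives the time, the measured TCP pose, the force and the opening at its end, in the units of the state.
- ctrl.get_obs(): the state, without advancing time (a new reading comes with each control period).
- ctrl.get_image(name): name is "scene" or "side" or "wrist"; returns a dict with "pixels" (420x560x3 uint8, red, green, blue), "depth" (420x560 float32, mm along the optical axis (not along the pixel's ray), 0 where there is no reading), "vertical_fov" (degrees; the focal length in pixels is half the picture's height over the tangent of half this angle, whatever the lens; pixels are square), "cx", "cy" (the principal point, pixels), "xyz" and "attitude" of the camera in the world; the wrist camera has in their place "T_tool_cam" (4x4, takes a point from camera to tool coordinates, whose origin is the TCP and whose axes are the tool frame's). Camera axes: x right, y up, looking along -z (the intrinsics and any distortion apply to the point x, -y, -z); pixel columns grow to the right and rows downward; lengths in mm; the calibration is good to about 2 mm. A picture is of the moment at which its call begins: read the wrist's pose just before it.
- ctrl.close_job(): hands the job in, once; it reports no verdict.
The state is a dict: "t": time; "qpos": joint angles; "qvel": joint speeds; "joint_torque": joint torques, N m; "ee_pos": TCP position; "orientation": TCP orientation; "ft_force": force on the tool from outside, world axes, zero at the start; "moment": the same for the moment, N m; "width": finger opening in mm.
Only numpy, scipy, OpenCV 4.12 (cv2) and the standard library are available. Lean on these libraries where they do the work, as an engineer would, in place of code of your own. Each camera call takes 0.05 s, during which the arm holds its last target.

## Working session

There is one attempt and no reset: what is moved stays moved. The work goes in short steps, Python scripts to look and compute and a tool call to move; the robot and the scene stay as the last step left them, time stands still between calls to the robot, and variables do not carry over. Pictures are saved under pics/ and viewed, and the job is handed in when it is done.

Besides the shell and the picture viewer there is one more tool, called after "Emit:" as name(argument=value, ...) on one line, values as JSON. servo_tool: Moves the arm, as the interface text tells. Its arguments: {"type":"object","properties":{"moves":{"type":"string"},"hand":{"type":"number"}},"required":["moves"]}

```bash
mkdir -p pics; ls; cat > h.py <<'E'
import numpy as np, cv2
from scipy.spatial.transform import Rotation as R
from workcell import ctrl
def snap(n,f):
    o=ctrl.get_obs(); im=ctrl.get_image(n)
    cv2.imwrite('pics/'+f,cv2.cvtColor(im['pixels'],cv2.COLOR_RGB2BGR)); im['obs']=o
    return im
E
python3 - <<'E'
from h import *
print(ctrl.get_obs())
for n in ['scene','side','wrist']:
    im=snap(n,n+'0.png')
    print(n,{k:(v if k not in('pixels','depth','obs') else None) for k,v in im.items()})
    np.savez('/tmp/'+n+'0.npz',**{k:v for k,v in im.items() if k!='obs'})
print(ctrl.get_obs()['t'])
E
```

```text
pics
{'t': 0.0, 'qpos': array([-1.14700705e+00,  4.23791713e-01,  1.63067517e+00, -3.18536702e-05,
        1.08862219e+00, -1.90114650e-02]), 'qvel': array([ 0.00035322,  0.00153815, -0.00122761,  0.00082341, -0.00259914,
       -0.00035326]), 'joint_torque': array([-3.93560940e-04, -5.44624364e+01, -2.73662496e+01,  6.43780734e-02,
        2.27545534e-02, -1.24000489e-04]), 'ee_pos': array([ 267.58835779, -564.23907908,  240.93818556]), 'orientation': array([-0.44517102,  1.97767717, -1.97471931]), 'ft_force': array([-0.07033303, -0.79131424, -0.41275599]), 'moment': array([ 0.05073269, -0.04116503, -0.04875831]), 'width': 87.82983998203501}
scene {'pixels': None, 'depth': None, 'vertical_fov': 42.875268917268905, 'cx': 271.9682241234557, 'cy': 204.36622741120334, 'xyz': array([-32.97313055, 699.59833477, 852.52686737]), 'attitude': array([ 0.42818063, -0.79208385, -2.0697232 ]), 'obs': None}
side {'pixels': None, 'depth': None, 'vertical_fov': 55.91176308685012, 'cx': 278.2900729565948, 'cy': 210.0561765843296, 'xyz': array([ 408.68277475, -475.60118992,  406.22959097]), 'attitude': array([ 1.17936768, -0.11005872, -0.11941758]), 'obs': None}
wrist {'pixels': None, 'depth': None, 'vertical_fov': 63.161376404806276, 'cx': 284.12634381031734, 'cy': 214.4806448835354, 'T_tool_cam': array([[ 1.31762422e-04, -9.56572778e-01, -2.91493572e-01,
        -8.03451105e+01],
       [-5.30608803e-04,  2.91493467e-01, -9.56572672e-01,
        -1.43255545e+02],
       [ 9.99999851e-01,  2.80709388e-04, -4.69158051e-04,
        -8.62556510e-01],
       [ 0.00000000e+00,  0.00000000e+00,  0.00000000e+00,
         1.00000000e+00]]), 'obs': None}
0.15
```

View pics/scene0.png

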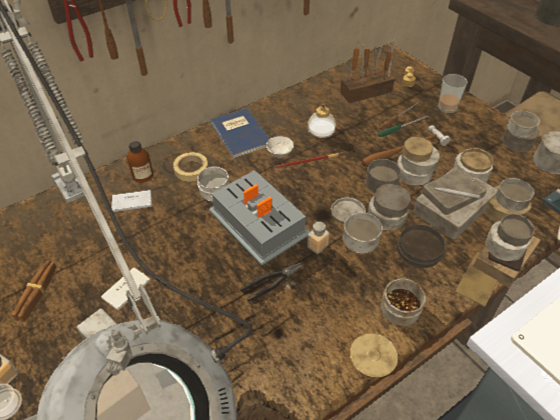

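View pics/side0.png

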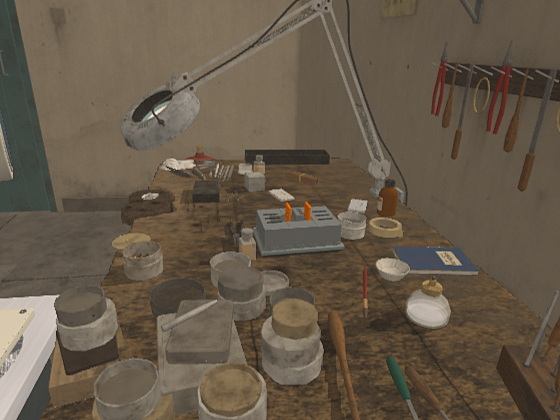

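View pics/wrist0.png

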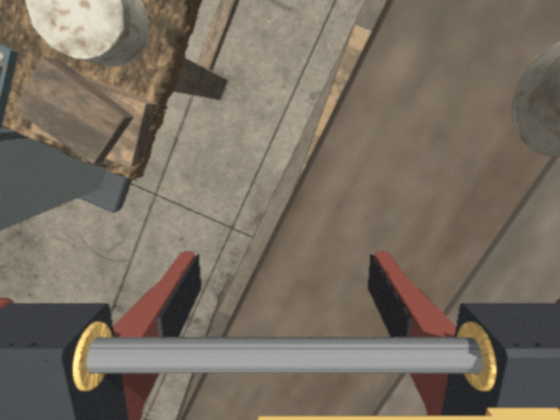

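```bash
cat >> h.py <<'E'
def pts(im,pose=None):
    """world xyz for each pixel"""
    d=im['depth']; H,W=d.shape; f=H/2/np.tan(np.radians(im['vertical_fov'])/2)
    v,u=np.mgrid[0:H,0:W]
    P=np.stack([(u-im['cx'])/f*d,-(v-im['cy'])/f*d,-d],-1)
    Rm,t=camRt(im)
    return P@Rm.T+t
def camRt(im):
    if 'T_tool_cam' in im:
        o=im['obs']; T=im['T_tool_cam']; Rt=R.from_rotvec(o['orientation']).as_matrix()
        return Rt@T[:3,:3], Rt@T[:3,3]+o['ee_pos']
    return R.from_rotvec(im['attitude']).as_matrix(), im['xyz']
def ray(im,u,v,z):
    f=420/2/np.tan(np.radians(im['vertical_fov'])/2)
    Rm,t=camRt(im); d=Rm@np.array([(u-im['cx'])/f,-(v-im['cy'])/f,-1]); return t+d*(z-t[2])/d[2]
E
python3 - <<'E'
from h import *
ims={}
for n in ['scene','side']:
    im=dict(np.load(f'/tmp/{n}0.npz')); P=pts(im); px=im['pixels'].astype(int)
    print(n,'bench z',np.median(P[300:,250:300,2][im['depth'][300:,250:300]>0]) )
    hsv=cv2.cvtColor(im['pixels'],cv2.COLOR_RGB2HSV)
    m=((hsv[...,0]<14)&(hsv[...,1]>200)&(hsv[...,2]>170)).astype(np.uint8)
    k,l,s,c=cv2.connectedComponentsWithStats(m)
    for i in range(1,k):
        if s[i,4]>30:
            q=P[l==i]; print(s[i],c[i],np.median(q,0),q.min(0),q.max(0))
    # orthographic top map
    ok=im['depth']>0
    S=1.0; x0,y0=250,-500; 
    M=np.zeros((600,800,3),np.uint8); zb=np.full((600,800),-1e9)
    # image: col= -y direction, row = -x
    Q=P[ok]; C=im['pixels'][ok]
    col=np.round((300-Q[:,1])).astype(int); row=np.round((850-Q[:,0])).astype(int)
    g=(col>=0)&(col<800)&(row>=0)&(row<600)&(Q[:,2]<250)
    o=np.argsort(Q[g,2])
    M[row[g][o],col[g][o]]=C[g][o]
    M=cv2.dilate(M,np.ones((2,2)))
    for a in range(0,800,100): cv2.putText(M,str(300-a),(a,10),0,.35,(255,255,255)); cv2.line(M,(a,0),(a,599),(90,90,90))
    for a in range(0,600,100): cv2.putText(M,str(850-a),(0,a+10),0,.35,(255,255,255)); cv2.line(M,(0,a),(799,a),(90,90,90))
    cv2.imwrite(f'pics/top_{n}.png',M[...,::-1])
E
```

```text
scene bench z -0.5569213698478279
[244 185  14  19 142] [250.69014085 193.55633803] [598.89252051 319.59041617  75.97865618] [596.1141483  289.08716281  56.11856154] [622.46038597 335.6875068   91.16222035]
[257 197  14  20 167] [263.91616766 207.44311377] [554.25384782 318.57603393  75.08719876] [-32.97313055 300.5167407   53.78869194] [559.14256088 699.59833477 852.52686737]
side bench z 33.53481584140917
```

View pics/top_scene.png

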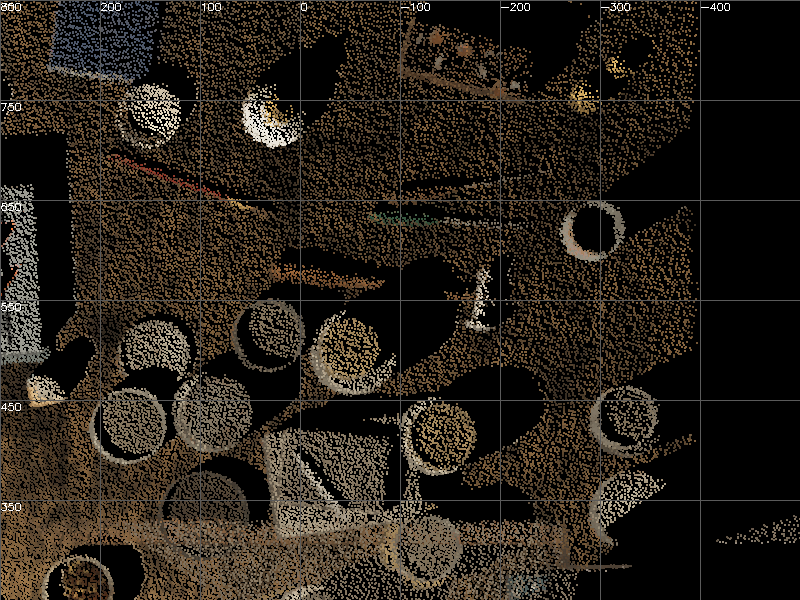

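View pics/top_side.png

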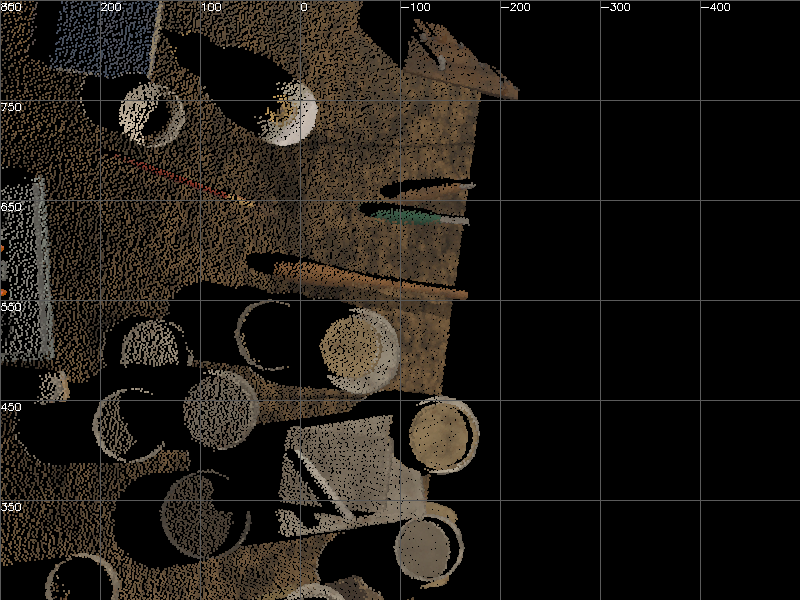

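```bash
cat > topm.py <<'E'
from h import *
def topmap(ims,fn,xm=800,ym=660,S=1.0,zmax=300):
    M=np.zeros((600,800,3),np.uint8)
    for im in ims:
        P=pts(im); ok=im['depth']>0; Q=P[ok]; C=im['pixels'][ok]
        col=np.round((ym-Q[:,1])*S).astype(int); row=np.round((xm-Q[:,0])*S).astype(int)
        g=(col>=0)&(col<800)&(row>=0)&(row<600)&(Q[:,2]<zmax)
        o=np.argsort(Q[g,2]); M[row[g][o],col[g][o]]=C[g][o]
    M=cv2.dilate(M,np.ones((2,2)))
    st=50 if S>1.5 else 100
    for w in range(-1000,1000,st):
        a=int((ym-w)*S)
        if 0<=a<800: cv2.putText(M,str(w),(a,10),0,.35,(255,255,255)); cv2.line(M,(a,0),(a,599),(90,90,90))
        a=int((xm-w)*S)
        if 0<=a<600: cv2.putText(M,str(w),(0,a+10),0,.35,(255,255,255)); cv2.line(M,(0,a),(799,a),(90,90,90))
    cv2.imwrite('pics/'+fn,M[...,::-1])
E
python3 - <<'E'
from topm import *
a=[dict(np.load(f'/tmp/{n}0.npz')) for n in ['scene','side']]
topmap(a[:1],'top2.png'); 
import sys
for im in a[:1]:
    P=pts(im)
    # cover top plane & base plate edges
    m=(np.abs(P[...,2]-61)<4)&(np.abs(P[...,0]-577)<150)&(np.abs(P[...,1]-315)<110)
    q=P[m]; r=cv2.minAreaRect(q[:,:2].astype(np.float32)); print('top61',m.sum(),r)
    for z in (14,5): 
        m=(np.abs(P[...,2]-14)<3)&(np.abs(P[...,0]-577)<150)&(np.abs(P[...,1]-315)<110); 
    print('14',m.sum(),cv2.minAreaRect(P[m][:,:2].astype(np.float32)))
E
```

```text
top61 3060 ((554.9248046875, 315.020751953125), (224.96356201171875, 121.80085754394531), 7.503767013549805)
14 667 ((572.6063232421875, 309.29229736328125), (213.6600341796875, 284.8756408691406), 88.5356216430664)
```

View pics/top2.png

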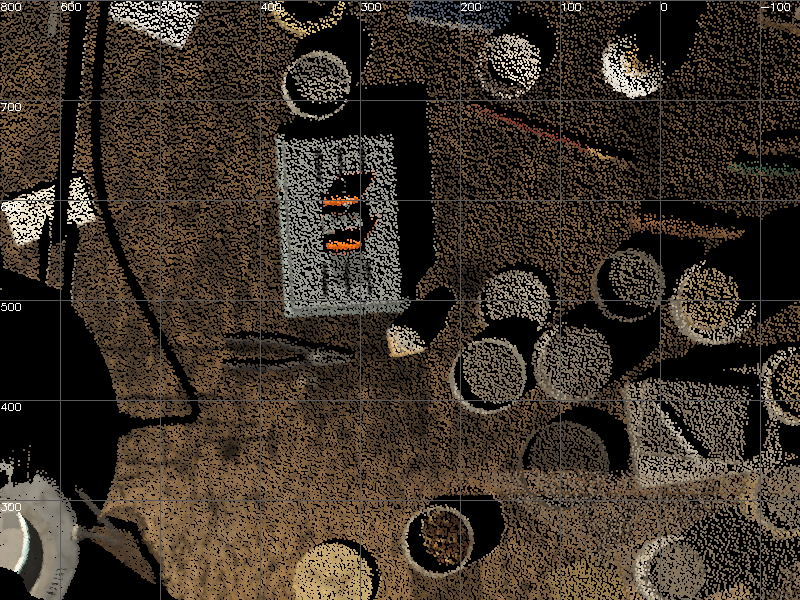

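```bash
python3 - <<'E'
from h import *
o=ctrl.get_obs(); M=R.from_rotvec(o['orientation']).as_matrix(); print(M.round(3))
im=dict(np.load('/tmp/scene0.npz')); P=pts(im)
# lamp/cable
for (u,v) in [(80,150),(100,200),(120,260),(135,300),(150,290),(200,312),(245,325),(240,330),(180,303),(118,225),(108,160)]:
    p=P[v-2:v+3,u-2:u+3].reshape(-1,3); d=im['depth'][v-2:v+3,u-2:u+3].ravel(); i=np.argmin(np.where(d>0,d,9e9)); print((u,v),p[i].round())
m=(P[...,2]>90)&(P[...,2]<700)&(im['depth']>0)&(P[...,0]>300)&(P[...,1]<640)
q=P[m]; print(len(q))
h,xe,ye=np.histogram2d(q[:,0],q[:,1],bins=[range(300,900,50),range(-400,650,50)])
for zr in [(90,250),(250,500)]:
  s=q[(q[:,2]>zr[0])&(q[:,2]<zr[1])]; print(zr,len(s)); 
  h,xe,ye=np.histogram2d(s[:,0],s[:,1],bins=[range(250,900,50),range(0,701,50)]); print(h.astype(int))
E
```

```text
[[-0.904 -0.     0.428]
 [-0.428  0.001 -0.904]
 [-0.    -1.    -0.001]]
(80, 150) [499. 615. 421.]
(100, 200) [451. 619. 379.]
(120, 260) [372. 638. 360.]
(135, 300) [323. 647. 339.]
(150, 290) [557. 578.   2.]
(200, 312) [461. 521.   1.]
(245, 325) [258. 543. 271.]
(240, 330) [389. 483.   1.]
(180, 303) [498. 544.   2.]
(118, 225) [414. 619. 361.]
(108, 160) [987. 487. -31.]
37156
(90, 250) 21592
[[  0   0   0   0   0   0   0   0   0   0   0   0   0   0]
 [  0   0   0   0   0   0   0   0   0   0   0  14   5   0]
 [  0   0   0   0   0   0   0   0   0   0   0   0   0   0]
 [  0   0   0   0   0   0   0   0   0   0   0   0   0   0]
 [  0   0   0   0   0   0   0   0   0   0   0   0   0   0]
 [  0   0   0   0   0   0   0   0   0   0   0   0   0   0]
 [  0   0   0   0   0   0  14   0   0   0   0   0   0   0]
 [  0   0   0   0   0   0   5   0   0   0   0   0   0   0]
 [  0   0   0   0   0   0   0   0   0   0   0   0   0   0]
 [  0   0   0   0   0   0   0   0   0   0   0   0   0   0]
 [  0   0   0   0   0   0   0   0   0   0   0   0  25   0]
 [  0   0   0   0   0   0   0   0  20  36   0  16
[... 204 characters left out ...]
0    0    0    0    0    0    0  593    0]
 [   0    0    0    0    0    0    0    0    0    0    0    0  602    0]
 [   0    0    0    0    0    0    0    0    0    0    0    0  645    0]
 [   0    0    0    0    0    0    0    0    0    0    0    0  889    0]
 [   0    0    0    0    0    0    0    0    0    0    0    0 1042    0]
 [   0    0    0    0    0    0    0    0    0    0    0   29  766    0]
 [   0    0    0    0    0    0    0    0    0    0    0    2   93    0]
 [   0    0    0    0    0    0    0    0    0    0    0    0  149    0]
 [   0    0    0    0    0    0    0    0    0    0    0    4  184    0]
 [   0    0    0    0    0    0    0    0    0    0    0    5   24    0]]
```

Emit:
servo_tool(moves="0.010 0.030 0.003 0 0 2; 0.030 0.085 0.008 0 0 6; 0.050 0.140 0.013 0 0 11; 0.070 0.195 0.018 0 0 15; 0.090 0.250 0.023 0 0 20; 0.110 0.305 0.028 0 0 24; 0.130 0.360 0.033 0 0 28; 0.150 0.415 0.038 0 0 33", hand=0)

```text
t: 1.15
ee_pos: [418.1, -147.9, 279.9]
orientation: [-0.897, 1.601, -1.602]
ft_force: [1.6, -0.9, 0.1]
width: 87.6
```

Emit:
servo_tool(moves="0.020 0.057 0.003 0 0 5; 0.040 0.114 0.006 0 0 10; 0.060 0.171 0.009 0 0 14; 0.080 0.228 0.012 0 0 19; 0.100 0.285 0.015 0 0 23; 0.120 0.340 0.018 0 0 28; 0.140 0.395 0.020 0 0 32; 0.155 0.450 0.020 0 0 35")

```text
t: 2.15
ee_pos: [573.3, 302.3, 299.6]
orientation: [-1.237, 1.164, -1.164]
ft_force: [0.2, -0.1, 0.9]
width: 87.9
```

Emit:
servo_tool(moves="0 0 0 0 0 0; 0 0 0 0 0 0; 0 0 0 0 0 0")

```text
t: 2.52
ee_pos: [572.5, 298.9, 299.6]
orientation: [-1.236, 1.167, -1.167]
ft_force: [0.2, -0.3, 0.4]
width: 88.0
```

```bash
python3 - <<'E'
from topm import *
im=snap('wrist','wrist1.png'); np.savez('/tmp/wrist1.npz',**{k:v for k,v in im.items() if k!='obs'},ee=im['obs']['ee_pos'],ori=im['obs']['orientation'])
print(im['obs'])
topmap([im],'top3.png',xm=740,ym=520,S=2)
E
```

```text
{'t': 2.525, 'qpos': array([ 4.62866598e-01,  3.97988817e-01,  1.52783211e+00, -2.05941095e-04,
        1.21645219e+00,  4.05605184e-01]), 'qvel': array([-0.00547398, -0.0055767 , -0.00375839,  0.00116639,  0.00094226,
       -0.00074802]), 'joint_torque': array([ 5.52479569e-01, -5.48680687e+01, -2.98518848e+01,  8.71668756e-02,
       -2.04405945e-02, -1.18753604e-03]), 'ee_pos': array([572.52288505, 298.93940393, 299.62078946]), 'orientation': array([-1.23649339,  1.16703756, -1.16694792]), 'ft_force': array([ 0.17753895, -0.27291627,  0.433763  ]), 'moment': array([ 0.00342441, -0.0906709 ,  0.03461334]), 'width': 88.00422987943138}
```

View pics/wrist1.png

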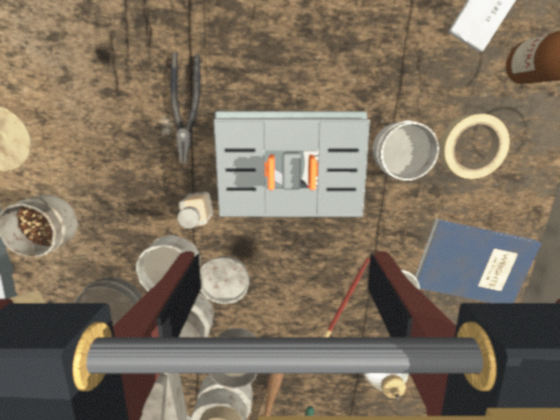

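View pics/top3.png

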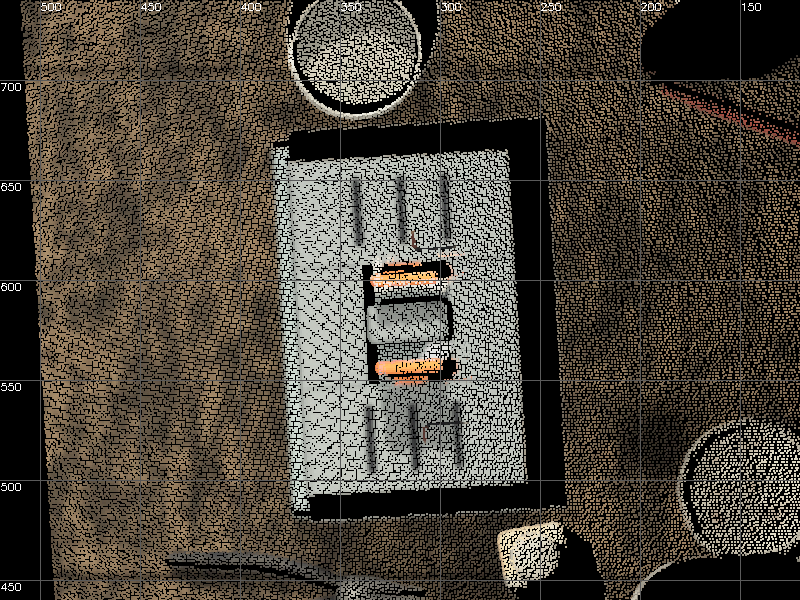

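```bash
cat >> h.py <<'E'
def load(n):
    im=dict(np.load(f'/tmp/{n}.npz')); im['obs']={'ee_pos':im['ee'],'orientation':im['ori']} if 'ee' in im else None; return im
E
python3 - <<'E'
from h import *
for n in ['wrist1','scene0']:
    im=load(n); P=pts(im); ok=im['depth']>0
    print(n)
    hsv=cv2.cvtColor(im['pixels'],cv2.COLOR_RGB2HSV)
    m=((hsv[...,0]<16)&(hsv[...,1]>120)&(hsv[...,2]>120)&ok&(np.abs(P[...,0]-577)<60)&(np.abs(P[...,1]-315)<60)&(P[...,2]>86)).astype(np.uint8)
    c=[]
    for s in (0,1):
        q=P[(m>0)&((P[...,0]>577)==s)]; r=cv2.minAreaRect(q[:,:2].astype(np.float32)); print('tab',r,q.mean(0),len(q)); c.append(q.mean(0))
    d=c[1]-c[0]; print('mid',(c[0]+c[1])/2,'yaw',np.degrees(np.arctan2(d[1],d[0])),np.linalg.norm(d[:2]))
    m=(np.abs(P[...,2]-61)<3)&(np.abs(P[...,0]-577)<110)&(np.abs(P[...,1]-315)<80)&ok
    q=P[m]; print(cv2.minAreaRect(q[:,:2].astype(np.float32)),q.mean(0))
    m=(np.abs(P[...,2]-75)<3)&(np.abs(P[...,0]-577)<22)&(np.abs(P[...,1]-315)<40)&ok
    q=P[m]; print('rib',cv2.minAreaRect(q[:,:2].astype(np.float32)),q.mean(0))
    m=(np.abs(P[...,2]-0)<8)&(np.abs(P[...,0]-577)<150)&(np.abs(P[...,1]-450)<40)&ok; print('bench',P[m].mean(0))
E
```

```text
wrist1
tab ((544.235595703125, 316.53985595703125), (32.66831970214844, 33.855533599853516), 86.32208251953125) [551.11164531 315.03267676 135.77096478] 114
tab ((600.8092651367188, 318.2073669433594), (5.89653205871582, 32.83153533935547), 1.5622198581695557) [599.45529017 319.6002262   89.17743998] 79
mid [575.28346774 317.31645148 112.47420238] yaw 5.397332925075413 48.55893848245023
((563.7036743164062, 309.1603088378906), (199.99978637695312, 122.60165405273438), 3.2708375453948975) [578.51373154 318.98134445  61.29917277]
rib ((578.1498413085938, 316.7268981933594), (43.91386413574219, 39.70978546142578), 3.792293071746826) [578.82079514 317.16220314  74.94138631]
bench [5.77264514e+02 4.51411176e+02 3.07615701e-01]
scene0
tab ((556.6324462890625, 316.4046325683594), (8.631617546081543, 31.965045928955078), 4.0267767906188965) [556.01817891 317.09951644  88.58120641] 48
tab ((601.0145874023438, 319.62396240234375), (7.512901306152344, 32.39223861694336), 2.2790000438690186) [600.27627339 320.30007683  88.65885658] 38
mid [578.14722615 318.69979664  88.62003149] yaw 4.136191118773901 44.3736691436077
((563.829833984375, 312.8845520019531), (202.86114501953125, 122.29283905029297), 4.234380722045898) [571.21248371 320.42815844  60.66774021]
rib ((576.8267211914062, 318.80145263671875), (44.00999450683594, 40.26445007324219), 1.233661413192749) [579.48636895 320.37661923  74.51183794]
bench [ 5.67243191e+02  4.50394288e+02 -6.11400004e-02]
```

```bash
python3 - <<'E'
from h import *
for n in ['wrist1','scene0']:
    im=load(n); P=pts(im); ok=im['depth']>0
    m=(P[...,2]>55)&(P[...,2]<95)&ok&(np.abs(P[...,0]-577)<110)&(np.abs(P[...,1]-318)<72)
    m=cv2.morphologyEx(m.astype(np.uint8),cv2.MORPH_OPEN,np.ones((5,5)))
    k,l,s,c=cv2.connectedComponentsWithStats(m); i=1+np.argmax(s[1:,4])
    cs,_=cv2.findContours((l==i).astype(np.uint8),0,cv2.CHAIN_APPROX_NONE)
    cc=max(cs,key=cv2.contourArea)[:,0]
    w=np.array([ray(im,u,v,61)[:2] for u,v in cc])
    print(n,s[i],cv2.minAreaRect(w.astype(np.float32)))
    # slots (dark) at z61
    g=cv2.cvtColor(im['pixels'],cv2.COLOR_RGB2GRAY)
    d=((g<70)&(cv2.dilate((l==i).astype(np.uint8),np.ones((3,3)))>0)).astype(np.uint8)
    k,l2,s2,c2=cv2.connectedComponentsWithStats(d)
    for j in range(1,k):
        if s2[j,4]>15: print('slot',c2[j].round(1),s2[j,4],ray(im,*c2[j],61).round(1))
E
```

```text
wrist1 [  215   119   155    98 13731] ((579.1888427734375, 316.6309509277344), (167.69064331054688, 109.37962341308594), 3.279099464416504)
slot [239.5 150. ] 26 [520.7 335.   61. ]
slot [342.5 150. ] 26 [634.3 341.5  61. ]
slot [242.  169.6] 47 [523.9 313.4  61. ]
slot [340.5 189. ] 24 [636.7 297.5  61. ]
scene0 [ 213  172   91   72 3438] ((576.9415893554688, 319.36212158203125), (171.62066650390625, 111.8531723022461), 3.527194023132324)
slot [232.2 192.8] 17 [635.  341.7  61. ]
slot [283.4 214.9] 17 [525.5 292.2  61. ]
slot [274.4 220.2] 24 [524.6 314.3  61. ]
slot [266.7 226.3] 19 [520.6 335.3  61. ]
```

```bash
python3 - <<'E'
from h import *
o=ctrl.get_obs(); M=R.from_rotvec(o['orientation']).as_matrix(); print(o['ee_pos'],M.round(4), np.degrees(np.arctan2(M[1,2],M[0,2])))
E
```

```text
[572.65939674 298.92493128 299.81692001] [[ 5.710e-02 -2.000e-04  9.984e-01]
 [-9.984e-01 -3.000e-04  5.710e-02]
 [ 2.000e-04 -1.000e+00 -2.000e-04]] 3.275790292133318
```

Emit:
servo_tool(moves="0.0065 0.018 -0.03 0 0 0; 0.0065 0.018 -0.07 0 0 0; 0.0065 0.018 -0.11 0 0 0; 0.0065 0.018 -0.15 0 0 0; 0.0065 0.018 -0.165 0 0 0; 0.0065 0.018 -0.165 0 0 0; 0.0065 0.018 -0.165 0 0 0", hand=0)

```text
t: 3.45
ee_pos: [580.4, 318.6, 136.5]
orientation: [-1.233, 1.165, -1.166]
ft_force: [0.8, -0.8, -0.2]
width: 87.5
```

```bash
python3 - <<'E'
from h import *
im=snap('wrist','wrist2.png'); print(im['obs']['ee_pos'])
P=pts(im); ok=im['depth']>0
hsv=cv2.cvtColor(im['pixels'],cv2.COLOR_RGB2HSV)
m=((hsv[...,0]<16)&(hsv[...,1]>150)&(hsv[...,2]>120)&ok&(P[...,2]>84)&(P[...,2]<97))
for s in (0,1):
    q=P[m&((P[...,0]>577)==s)]; print(len(q),np.percentile(q,[3,50,97],axis=0).round(1) if len(q) else 0)
E
```

```text
[580.43736757 318.60223141 136.53759989]
485 [[554.3 301.7  85.3]
 [557.5 317.2  89.9]
 [560.3 332.3  91.3]]
330 [[597.7 303.9  85.3]
 [599.6 323.   89.6]
 [603.  334.7  91. ]]
```

View pics/wrist2.png

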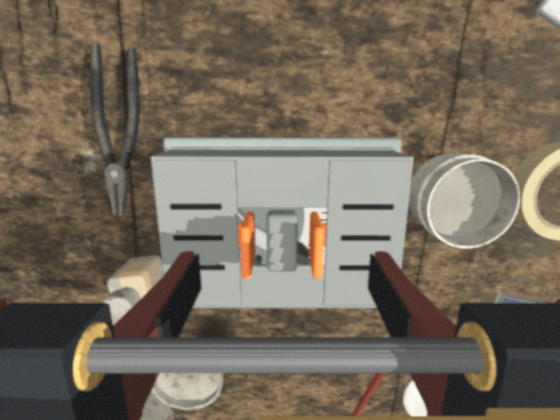

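Emit:
servo_tool(moves="-0.0015 0 -0.02 0 0 0; -0.0015 0 -0.04 0 0 0; -0.0015 0 -0.052 0 0 0; -0.0015 0 -0.052 0 0 0; -0.0015 0 -0.052 0 0 0", hand=0)

```text
t: 4.12
ee_pos: [577.6, 318.2, 82.0]
orientation: [-1.237, 1.166, -1.166]
ft_force: [-0.1, 0.2, -0.1]
width: 88.1
```

Emit:
servo_tool(moves="0 0 0 0 0 0; 0 0 0 0 0 0; 0 0 0 0 0 0; 0 0 0 0 0 0; 0 0 0 0 0 0; 0 0 0 0 0 0; 0 0 0 0 0 0; 0 0 0 0 0 0", hand=255)

```text
t: 5.12
ee_pos: [578.1, 318.4, 83.3]
orientation: [-1.236, 1.165, -1.166]
ft_force: [-1.7, 0.9, 4.8]
width: 31.8
```

```bash
python3 - <<'E'
from h import *
im=snap('wrist','wrist3.png'); print(im['obs']['ee_pos'],im['obs']['width'],im['obs']['ft_force'])
im=snap('scene','scene3.png'); cv2.imwrite('pics/scene3c.png',cv2.resize(cv2.imread('pics/scene3.png')[120:300,160:400],None,fx=3,fy=3))
E
```

```text
[578.06052361 318.43417334  83.26158859] 31.778832194269732 [-1.72742694  0.93748811  4.82286261]
```

View pics/wrist3.png

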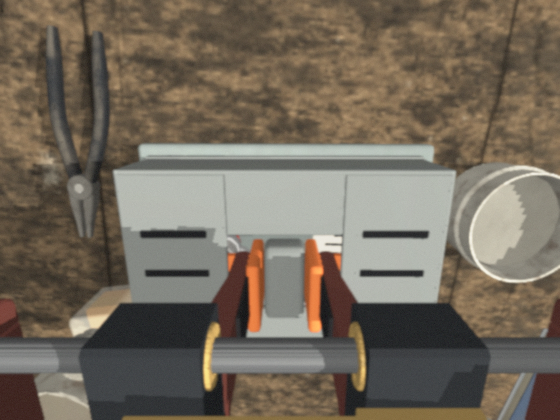

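View pics/scene3c.png

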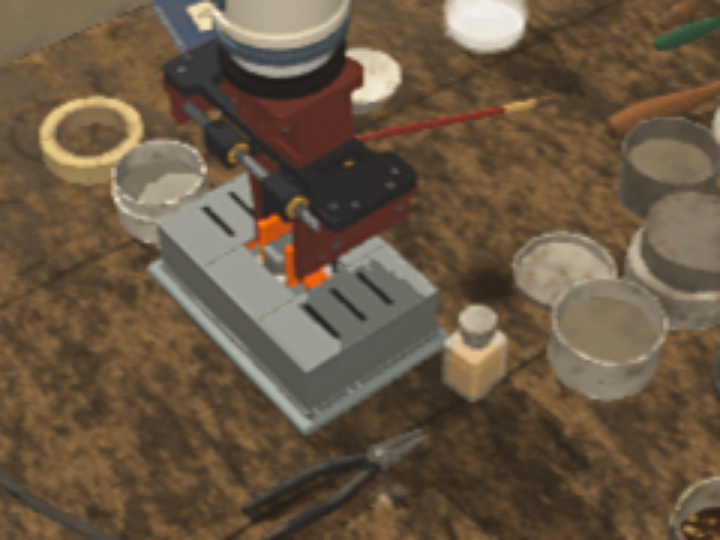

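Emit:
servo_tool(moves="0 0 0.003 0 0 0; 0 0 0.006 0 0 0; 0 0 0.010 0 0 0; 0 0 0.010 0 0 0")

```text
t: 5.72
ee_pos: [577.9, 318.4, 92.9]
orientation: [-1.236, 1.166, -1.166]
ft_force: [-0.1, -0.0, -1.9]
width: 31.5
```

Emit:
servo_tool(moves="0 0 0.010 0 0 0; 0 0 0.022 0 0 0; 0 0 0.035 0 0 0; 0 0 0.050 0 0 0; 0 0 0.060 0 0 0; 0 0 0.060 0 0 0")

```text
t: 6.48
ee_pos: [578.4, 318.6, 154.0]
orientation: [-1.234, 1.165, -1.166]
ft_force: [0.2, -0.6, -1.5]
width: 31.6
```

```bash
python3 - <<'E'
from h import *
im=snap('wrist','wrist4.png'); print(im['obs']['ee_pos'],im['obs']['width'],im['obs']['ft_force'])
P=pts(im);ok=im['depth']>0
zc=im['obs']['ee_pos'][2]-83.3+61
m=ok&(np.abs(P[...,2]-zc)<6)&(np.abs(P[...,0]-577)<100)&(np.abs(P[...,1]-318)<70); q=P[m]
A=np.c_[q[:,:2]-q[:,:2].mean(0),np.ones(len(q))]; c=np.linalg.lstsq(A,q[:,2],rcond=None)[0]; print('top plane',zc,c,len(q))
im=snap('scene','scene4.png'); cv2.imwrite('pics/scene4c.png',cv2.resize(cv2.imread('pics/scene4.png')[120:300,160:400],None,fx=3,fy=3))
E
```

```text
[578.38670059 318.61601098 153.95952236] 31.58129529536935 [ 0.17197053 -0.62996775 -1.52714812]
top plane 131.6595223584917 [ 9.00051165e-04 -4.71463983e-03  1.31923943e+02] 37225
```

View pics/scene4c.png

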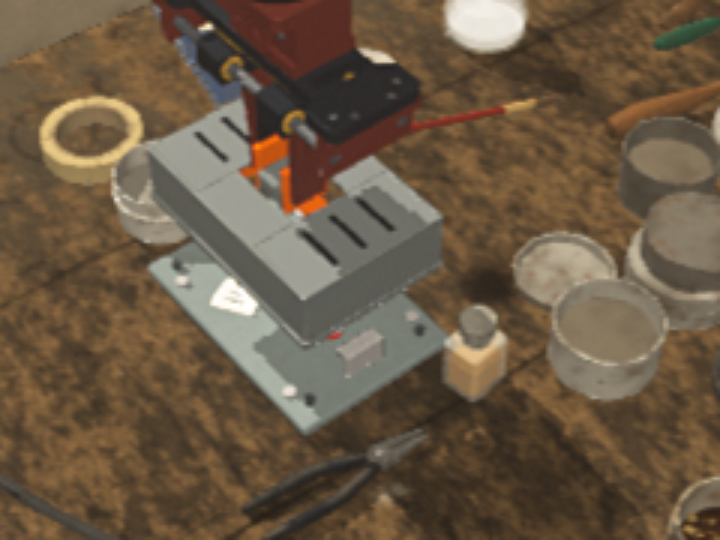

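Emit:
servo_tool(moves="0 0.02 0 0 0 0; 0 0.05 0 0 0 0; 0 0.085 0 0 0 0; 0 0.12 0 0 0 0; 0 0.14 0 0 0 0; 0 0.145 0 0 0 0; 0 0.145 0 0 0 0; 0 0.145 0 0 0 0")

```text
t: 7.58
ee_pos: [578.0, 462.2, 152.6]
orientation: [-1.237, 1.167, -1.167]
ft_force: [0.0, 0.1, -3.3]
width: 31.6
```

Emit:
servo_tool(moves="0 0 -0.02 0 0 0; 0 0 -0.04 0 0 0; 0 0 -0.06 0 0 0; 0 0 -0.072 0 0 0; 0 0 -0.078 0 0 0; 0 0 -0.080 0 0 0; 0 0 -0.080 0 0 0")

```text
t: 8.45
ee_pos: [578.1, 463.6, 73.2]
orientation: [-1.236, 1.165, -1.166]
ft_force: [-0.3, 0.1, -1.3]
width: 31.0
```

Emit:
servo_tool(moves="0 0 -0.002 0 0 0; 0 0 -0.004 0 0 0; 0 0 -0.004 0 0 0; 0 0 -0.004 0 0 0")

```text
t: 8.95
ee_pos: [578.1, 463.6, 69.3]
orientation: [-1.235, 1.165, -1.166]
ft_force: [-0.7, -0.3, 2.2]
width: 31.9
```

Emit:
servo_tool(moves="0 0 0 0 0 0; 0 0 0 0 0 0; 0 0 0 0 0 0; 0 0 0 0 0 0; 0 0 0 0 0 0; 0 0 0 0 0 0", hand=0)

```text
t: 9.7
ee_pos: [577.8, 463.3, 68.6]
orientation: [-1.237, 1.166, -1.166]
ft_force: [-0.5, 0.4, 0.3]
width: 86.0
```

Emit:
servo_tool(moves="0 0 0.02 0 0 0; 0 0 0.05 0 0 0; 0 -0.02 0.09 0 0 0; 0 -0.06 0.14 0 0 0; 0 -0.10 0.19 0 0 0; 0 -0.14 0.23 0 0 0; 0 -0.14 0.23 0 0 0; 0 -0.14 0.23 0 0 0", hand=0)

```text
t: 10.7
ee_pos: [577.7, 323.4, 299.3]
orientation: [-1.235, 1.166, -1.166]
ft_force: [-0.6, 0.6, 0.5]
width: 88.1
```

```bash
python3 - <<'E'
from topm import *
im=snap('wrist','wrist5.png'); np.savez('/tmp/wrist5.npz',**{k:v for k,v in im.items() if k!='obs'},ee=im['obs']['ee_pos'],ori=im['obs']['orientation'])
print(im['obs']['ee_pos'],im['obs']['t'])
im2=snap('scene','scene5.png'); np.savez('/tmp/scene5.npz',**{k:v for k,v in im2.items() if k!='obs'})
cv2.imwrite('pics/wrist5c.png',cv2.resize(cv2.imread('pics/wrist5.png')[20:300,130:500],None,fx=2,fy=2,interpolation=2))
cv2.imwrite('pics/scene5c.png',cv2.resize(cv2.imread('pics/scene5.png')[120:300,160:400],None,fx=3,fy=3))
E
```

```text
[577.66245813 323.40651673 299.2917659 ] 10.7
```

View pics/wrist5c.png

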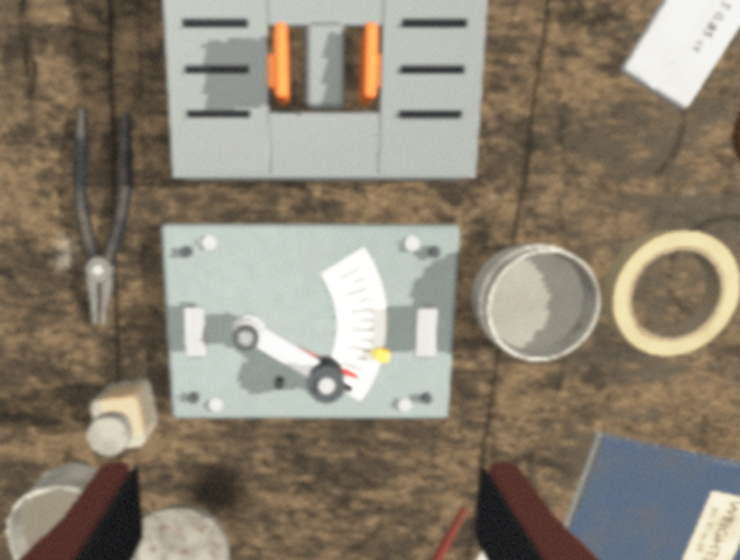

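View pics/scene5c.png

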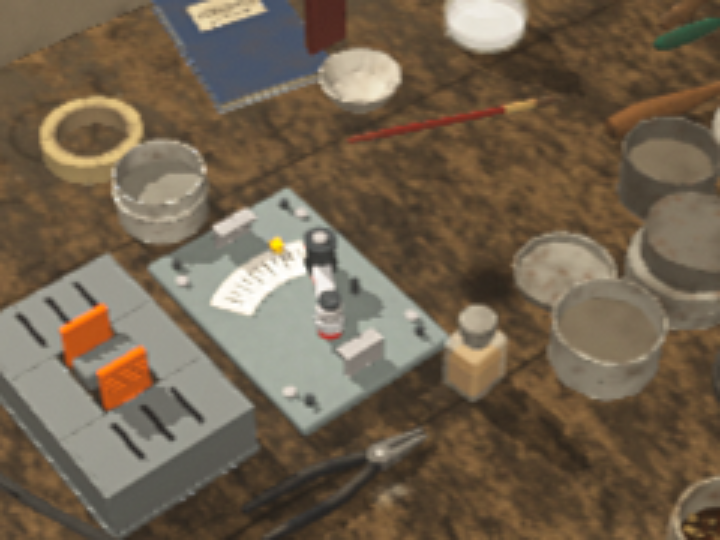

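```bash
cat > meas.py <<'E'
from h import *
def blob(im,mask,minA=8):
    k,l,s,c=cv2.connectedComponentsWithStats(mask.astype(np.uint8)); 
    return [(c[i],s[i,4],l==i) for i in range(1,k) if s[i,4]>=minA]
def yel(im):
    h=cv2.cvtColor(im['pixels'],cv2.COLOR_RGB2HSV); P=pts(im)
    return (h[...,0]>22)&(h[...,0]<35)&(h[...,1]>150)&(h[...,2]>150)&(np.abs(P[...,0]-590)<80)&(np.abs(P[...,1]-318)<70)
def red(im):
    h=cv2.cvtColor(im['pixels'],cv2.COLOR_RGB2HSV); P=pts(im)
    return ((h[...,0]<8)|(h[...,0]>172))&(h[...,1]>130)&(h[...,2]>90)&(np.abs(P[...,0]-590)<90)&(np.abs(P[...,1]-318)<70)
E
python3 - <<'E'
from meas import *
for n in ['wrist5','scene5']:
    im=load(n); P=pts(im); ok=im['depth']>0; print(n)
    m=ok&(np.abs(P[...,2]-14)<4)&(np.abs(P[...,0]-577)<105)&(np.abs(P[...,1]-318)<72)
    m|=ok&(P[...,2]>9)&(P[...,2]<60)&(np.abs(P[...,0]-577)<95)&(np.abs(P[...,1]-318)<67)
    m=cv2.morphologyEx(m.astype(np.uint8),cv2.MORPH_OPEN,np.ones((5,5)))
    k,l,s,c=cv2.connectedComponentsWithStats(m); i=1+np.argmax(s[1:,4])
    cs,_=cv2.findContours((l==i).astype(np.uint8),0,cv2.CHAIN_APPROX_NONE)
    cc=max(cs,key=cv2.contourArea)[:,0]
    w=np.array([ray(im,u,v,14)[:2] for u,v in cc]); r=cv2.minAreaRect(w.astype(np.float32)); print('plate',s[i],r)
    # roller: dark, z about 47
    m=ok&(P[...,2]>38)&(P[...,2]<60)&(np.abs(P[...,0]-590)<60)&(np.abs(P[...,1]-310)<50)
    for c,a,mm in blob(im,m): print('high',c.round(1),a,np.median(P[mm],0).round(1),ray(im,*c,47).round(1), cv2.minAreaRect(P[mm][:,:2].astype(np.float32)))
    for c,a,mm in blob(im,yel(im),4): print('yel',c.round(1),a,P[mm].mean(0).round(1),ray(im,*c,21).round(1))
    for c,a,mm in blob(im,red(im),4): print('red',c.round(1),a,P[mm].mean(0).round(1),ray(im,*c,20).round(1))
E
```

```text
wrist5
plate [  211   132   149    97 13833] ((579.1441650390625, 317.32745361328125), (182.96002197265625, 124.0694351196289), 3.33855938911438)
high [253.5 187.2] 182 [541.7 316.3  49.9] [541.7 315.6  47. ] ((541.9556274414062, 314.9852294921875), (15.88455581665039, 16.93543243408203), 47.861507415771484)
high [293.1 211.6] 299 [590.4 288.7  47.4] [590.5 288.4  47. ] ((590.5681762695312, 288.1605529785156), (22.819095611572266, 23.029644012451172), 17.541868209838867)
red [153.4 332.7] 7 [531.9 327.8 341. ] [402.2  86.6  20. ]
scene5
plate [ 211  184   96   79 4112] ((577.6154174804688, 320.3760986328125), (188.44522094726562, 127.17400360107422), 3.3444628715515137)
high [265.8 200.6] 98 [588.1 291.4  46.3] [587.8 291.4  47. ] ((589.4308471679688, 290.5841369628906), (23.36016082763672, 23.16535758972168), 78.14794158935547)
high [268.9 221.4] 74 [538.7 317.6  47.3] [538.2 318.2  47. ] ((539.3357543945312, 316.0843200683594), (16.668272018432617, 16.29220962524414), 86.93883514404297)
yel [251.7 200.7] 10 [624.7 302.7  21.4] [625.  302.6  21. ]
red [258.1  39.1] 163 [541.2 326.2 448.6] [1150.4  -69.4   20. ]
red [230.  44.] 5 [577.3 352.3 432.6] [1176.8   11.1   20. ]
red [230.5  51.5] 4 [584.  348.6 415.5] [1142.2   31.    20. ]
red [247.2  64.7] 21 [546.8 343.5 410.4] [1058.5   29.    20. ]
red [269.9 231.7] 9 [535.5 318.2  17.6] [533.9 319.3  20. ]
```

```bash
python3 - <<'E'
from meas import *
im=load('wrist5'); P=pts(im)
print(cv2.cvtColor(im['pixels'],cv2.COLOR_RGB2HSV)[192:203,314:330].tolist()[5])
h=cv2.cvtColor(im['pixels'],cv2.COLOR_RGB2HSV).astype(int)
m=(h[...,0]>18)&(h[...,0]<38)&(h[...,1]>100)&(h[...,2]>150)
m[:180]=0;m[215:]=0;m[:,:300]=0;m[:,340:]=0
piv=np.array([541.2,315.1])
for c,a,mm in blob(im,m,3):
    for z in (20,23):
        p=ray(im,*c,z); d=p[:2]-piv; th=np.arctan2(d[1],d[0])-np.radians(3.3)+.55
        print(c,a,p.round(1),np.hypot(*d),th, P[mm].mean(0))
m=((h[...,0]<10)|(h[...,0]>170))&(h[...,1]>90)
m[:180]=0;m[222:]=0;m[:,:240]=0;m[:,340:]=0
ys,xs=np.nonzero(m)
for u,v in zip(xs,ys):
    p=ray(im,u,v,18); d=p[:2]-piv; print(u,v,np.hypot(*d).round(1),(np.arctan2(d[1],d[0])-np.radians(3.3)+.55).round(3))
cv2.imwrite('pics/w5z.png',cv2.resize(cv2.imread('pics/wrist5.png')[130:230,200:370],None,fx=4.5,fy=4.5,interpolation=0))
E
```

```text
[[23, 22, 237], [23, 50, 238], [24, 88, 243], [25, 126, 250], [28, 132, 254], [29, 124, 255], [29, 121, 255], [29, 122, 255], [29, 119, 255], [29, 114, 254], [26, 93, 250], [26, 49, 226], [48, 16, 211], [63, 12, 210], [65, 13, 208], [68, 15, 211]]
[320.12195122 196.58536585] 41 [624.7 302.3  20. ] 84.46352373767786 0.340296493106369 [624.54586534 302.57309754  21.12972759]
[320.12195122 196.58536585] 41 [624.3 303.   23. ] 83.99306460009541 0.34813595400564024 [624.54586534 302.57309754  21.12972759]
301 205 65.4 0.087
302 205 66.6 0.095
303 205 67.8 0.104
301 206 66.1 0.069
302 206 67.2 0.078
303 206 68.4 0.086
304 206 69.5 0.095
305 206 70.7 0.103
304 207 70.1 0.078
305 207 71.3 0.086
306 207 72.4 0.094
307 207 73.6 0.102
```

View pics/w5z.png

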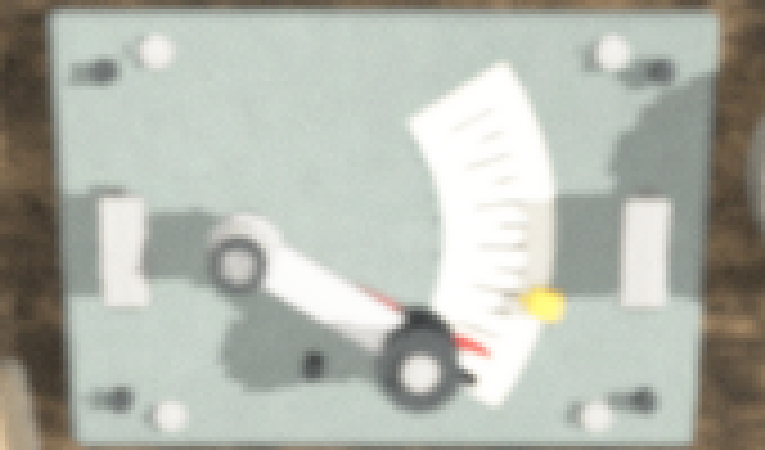

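Emit:
servo_tool(moves="0.005 -0.02 -0.03 0 0 0; 0.01 -0.05 -0.07 0 0 0; 0.019 -0.071 -0.11 0 0 0; 0.019 -0.071 -0.15 0 0 0; 0.019 -0.071 -0.18 0 0 0; 0.019 -0.071 -0.19 0 0 0; 0.019 -0.071 -0.19 0 0 0; 0.019 -0.071 -0.19 0 0 0", hand=255)

```text
t: 11.8
ee_pos: [597.5, 253.0, 109.8]
orientation: [-1.235, 1.165, -1.166]
ft_force: [0.7, 0.0, 0.1]
width: 11.7
```

```bash
cat > ang.py <<'E'
from meas import *
def save(im,n): np.savez(f'/tmp/{n}.npz',**{k:v for k,v in im.items() if k!='obs'},ee=im['obs']['ee_pos'],ori=im['obs']['orientation'])
def ana(im,piv=np.array([541.2,315.1]),yaw=np.radians(3.3)):
    P=pts(im); ok=im['depth']>0
    A=lambda p: (np.hypot(*(p[:2]-piv)).round(1), (np.arctan2(p[1]-piv[1],p[0]-piv[0])-yaw+.55).round(3))
    h=cv2.cvtColor(im['pixels'],cv2.COLOR_RGB2HSV).astype(int)
    near=ok&(np.abs(P[...,0]-600)<50)&(np.abs(P[...,1]-310)<50)
    m=(h[...,0]>18)&(h[...,0]<38)&(h[...,1]>90)&(h[...,2]>120)&near
    for c,a,mm in blob(im,m,8):
        print('yel',c.round(1),a,'depth',P[mm].mean(0).round(1),A(P[mm].mean(0)),'ray21',A(ray(im,*c,21)))
    m=((h[...,0]<8)|(h[...,0]>172))&(h[...,1]>110)&(h[...,2]>100)&near&(P[...,2]<35)
    for c,a,mm in blob(im,m,4):
        print('red',c.round(1),a,P[mm].mean(0).round(1),'ray18',ray(im,*c,18).round(1),A(ray(im,*c,18)))
    m=ok&(P[...,2]>42)&(P[...,2]<54)&(np.abs(P[...,0]-590)<70)&(np.abs(P[...,1]-310)<50)
    for c,a,mm in blob(im,m,60): print('high',c.round(1),a,P[mm].mean(0).round(1),A(P[mm].mean(0)),'ray47',ray(im,*c,47).round(1),A(ray(im,*c,47)))
E
python3 - <<'E'
from ang import *
im=snap('wrist','wrist6.png'); save(im,'wrist6'); print(im['obs']['ee_pos'],im['obs']['t']); ana(im)
E
```

```text
[597.48694835 252.96125823 109.76249598] 11.8
yel [328.7 162.1] 179 depth [624.9 302.1  21.1] (np.float64(84.7), np.float64(0.338)) ray21 (np.float64(84.7), np.float64(0.338))
yel [252.9 358.5] 404 depth [588.8 281.7 191. ] (np.float64(58.2), np.float64(-0.119)) ray21 (np.float64(179.7), np.float64(-0.868))
yel [315.2 359.8] 310 depth [602.5 281.8 190.5] (np.float64(69.7), np.float64(-0.006)) ray21 (np.float64(195.2), np.float64(-0.609))
yel [372.1 414.6] 942 depth [614.5 273.9 196.8] (np.float64(84.1), np.float64(-0.019)) ray21 (np.float64(268.6), np.float64(-0.52))
yel [ 96.2 418.4] 40 depth [557.4 270.6 197.8] (np.float64(47.3), np.float64(-0.729)) ray21 (np.float64(264.0), np.float64(-1.451))
yel [123.6 418.1] 50 depth [563.  270.9 197.6] (np.float64(49.3), np.float64(-0.621)) ray21 (np.float64(254.7), np.float64(-1.366))
yel [262.9 418.4] 59 depth [591.8 272.7 197.8] (np.float64(66.0), np.float64(-0.205)) ray21 (np.float64(242.3), np.float64(-0.878))
yel [288.5 418.2] 19 depth [597.1 272.8 197.6] (np.float64(70.1), np.float64(-0.156)) ray21 (np.float64(246.3), np.float64(-0.788)
[... 617 characters left out ...]
 (np.float64(243.7), np.float64(-1.194))
yel [212.4 418.5] 25 depth [581.4 272.  197.8] (np.float64(58.9), np.float64(-0.328)) ray21 (np.float64(240.2), np.float64(-1.059))
yel [234.1 418.6] 33 depth [585.8 272.1 197.7] (np.float64(61.9), np.float64(-0.274)) ray21 (np.float64(240.3), np.float64(-0.981))
red [299.5 180.1] 56 [606.  288.5  20.6] ray18 [606.1 288.   18. ] (np.float64(70.4), np.float64(0.097))
high [196.3 138.4] 721 [542.4 315.1  49.1] (np.float64(1.2), np.float64(0.495)) ray47 [541.8 314.9  47. ] (np.float64(0.7), np.float64(0.229))
high [276.3 187. ] 1147 [590.5 288.6  47.7] (np.float64(56.0), np.float64(-0.001)) ray47 [590.5 288.5  47. ] (np.float64(56.1), np.float64(-0.003))
```

View pics/wrist6.png

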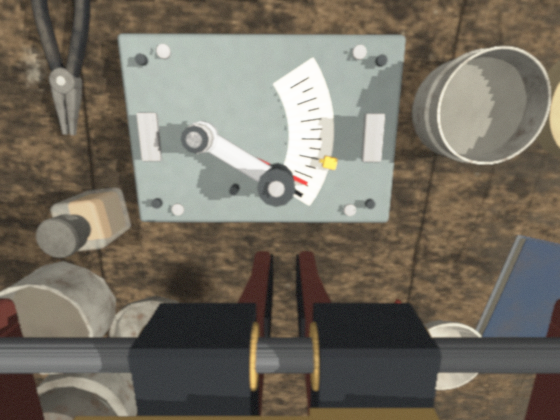

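Emit:
servo_tool(moves="0 0 -0.03 0 0 0; 0 0 -0.055 0 0 0; 0 0 -0.064 0 0 0; 0 0 -0.064 0 0 0; 0 0 -0.064 0 0 0", hand=255)

```text
t: 12.48
ee_pos: [597.7, 252.6, 45.9]
orientation: [-1.235, 1.165, -1.166]
ft_force: [0.1, 0.6, 0.3]
width: 0.4
```

Emit:
servo_tool(moves="0 0.002 0 0 0 0; 0 0.004 0 0 0 0; 0 0.006 0 0 0 0; 0 0.008 0 0 0 0; 0 0.010 0 0 0 0; 0 0.010 0 0 0 0")

```text
t: 13.22
ee_pos: [596.8, 262.5, 44.6]
orientation: [-1.237, 1.166, -1.166]
ft_force: [-0.5, 0.0, -0.1]
width: 0.4
```

```bash
python3 - <<'E'
from ang import *
im=snap('wrist','wrist7.png'); save(im,'wrist7'); print(im['obs']['ee_pos'],im['obs']['t'],im['obs']['ft_force'],im['obs']['width']); ana(im)
E
```

```text
[596.79551695 262.46161104  44.62974779] 13.225 [-0.53301157  0.02436369 -0.10026339] 0.4092113354706618
yel [344.5 199. ] 338 depth [624.8 302.4  21. ] (np.float64(84.5), np.float64(0.342)) ray21 (np.float64(84.5), np.float64(0.342))
yel [404.6 331.1] 15 depth [622.3 296.8 121.1] (np.float64(83.1), np.float64(0.27)) ray21 (np.float64(153.9), np.float64(-0.116))
yel [290.2 364.9] 194 depth [596.5 290.  125.8] (np.float64(60.7), np.float64(0.067)) ray21 (np.float64(131.0), np.float64(-0.579))
yel [278. 366.] 167 depth [593.8 290.3 126.7] (np.float64(58.2), np.float64(0.052)) ray21 (np.float64(128.8), np.float64(-0.632))
red [256.3 198. ] 55 [580.4 300.1  20.2] ray18 [580.2 299.5  18. ] (np.float64(42.0), np.float64(0.113))
red [305.3 222.3] 111 [606.1 288.8  20.5] ray18 [606.3 288.   18. ] (np.float64(70.5), np.float64(0.097))
high [159.9 173.5] 1492 [542.6 315.5  48.9] (np.float64(1.4), np.float64(0.764)) ray47 [541.8 315.1  47. ] (np.float64(0.6), np.float64(0.5))
high [275.7 245.5] 2714 [591.6 286.   47.8] (np.float64(58.2), np.float64(-0.03)) ray47 [591.6 285.8  47. ] (np.float64(58.3), np.float64(-0.034))
```

View pics/wrist7.png

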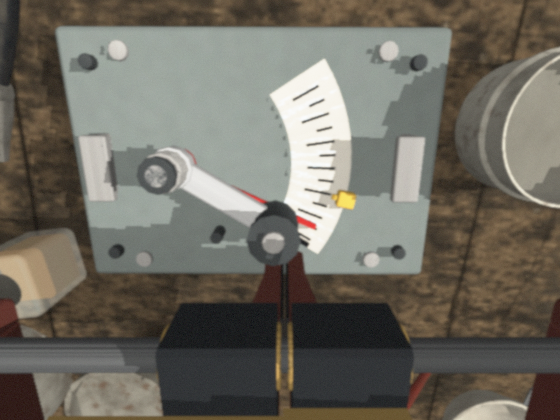

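Emit:
servo_tool(moves="0 0.002 0 0 0 0; 0 0.004 0 0 0 0; 0 0.006 0 0 0 0; 0 0.008 0 0 0 0; 0 0.010 0 0 0 0; 0 0.012 0 0 0 0; 0 0.014 0 0 0 0; 0 0.014 0 0 0 0")

```text
t: 14.28
ee_pos: [599.7, 274.8, 45.2]
orientation: [-1.234, 1.161, -1.169]
ft_force: [9.2, -11.1, -1.5]
width: 0.2
```

```bash
cat > go.py <<'E'
import sys
from ang import *
n=sys.argv[1]; im=snap('wrist',n+'.png'); save(im,n); print(im['obs']['ee_pos'],im['obs']['t'],im['obs']['ft_force'],im['obs']['width']); ana(im)
E
python3 go.py wrist8 | grep -v yel
```

```text
[599.6899666  274.75175928  45.22373113] 14.275 [  9.1504734  -11.10395419  -1.48199477] 0.22287123940306214
red [306.3 234.6] 60 [610.1 294.3  21.2] ray18 [610.4 293.1  18. ] (np.float64(72.6), np.float64(0.185))
high [154.5 201.1] 1417 [542.5 315.8  48.9] (np.float64(1.5), np.float64(0.99)) ray47 [541.8 315.3  47. ] (np.float64(0.6), np.float64(0.792))
high [278.  248.9] 2634 [595.6 296.6  47.9] (np.float64(57.5), np.float64(0.165)) ray47 [595.6 296.3  47. ] (np.float64(57.6), np.float64(0.16))
```

View pics/wrist8.png

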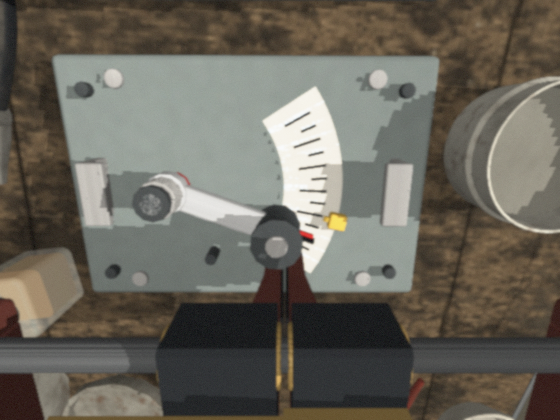

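Emit:
servo_tool(moves="0.002 0.001 0 0 0 0; 0.004 0.002 0 0 0 0; 0.005 0.0035 0 0 0 0; 0.006 0.005 0 0 0 0; 0.006 0.006 0 0 0 0; 0.006 0.006 0 0 0 0; 0.006 0.006 0 0 0 0")

```text
t: 15.2
ee_pos: [602.9, 281.2, 44.9]
orientation: [-1.238, 1.165, -1.167]
ft_force: [-0.6, -7.3, 3.2]
width: 0.4
```

```bash
python3 go.py wrist9 | grep -v "yel.*, 4"; python3 -c "
import cv2; cv2.imwrite('pics/w9z.png',cv2.resize(cv2.imread('pics/wrist9.png')[180:320,130:360],None,fx=3.4,fy=3.4,interpolation=2))"
```

```text
[602.91188077 281.1897102   44.93101441] 15.2 [-0.64855249 -7.26424222  3.22695946] 0.4293174170936276
yel [329.  232.6] 323 depth [624.9 302.6  20.9] (np.float64(84.6), np.float64(0.344)) ray21 (np.float64(84.6), np.float64(0.345))
yel [289.9 335.3] 9 depth [602.3 313.8 122.6] (np.float64(61.1), np.float64(0.472)) ray21 (np.float64(101.7), np.float64(-0.354))
yel [278.  364.7] 136 depth [599.9 309.2 126.6] (np.float64(59.0), np.float64(0.393)) ray21 (np.float64(114.9), np.float64(-0.511))
yel [290.3 364.2] 171 depth [602.6 309.3 126.4] (np.float64(61.7), np.float64(0.398)) ray21 (np.float64(118.3), np.float64(-0.457))
red [303.6 230.9] 78 [611.7 302.9  21.2] ray18 [611.9 301.7  18. ] (np.float64(72.0), np.float64(0.305))
high [147.7 215. ] 1392 [542.5 315.9  48.9] (np.float64(1.6), np.float64(1.054)) ray47 [541.8 315.3  47. ] (np.float64(0.6), np.float64(0.879))
high [275.1 248.9] 2645 [597.5 303.1  47.9] (np.float64(57.6), np.float64(0.282)) ray47 [597.5 302.8  47. ] (np.float64(57.6), np.float64(0.277))
```

View pics/w9z.png

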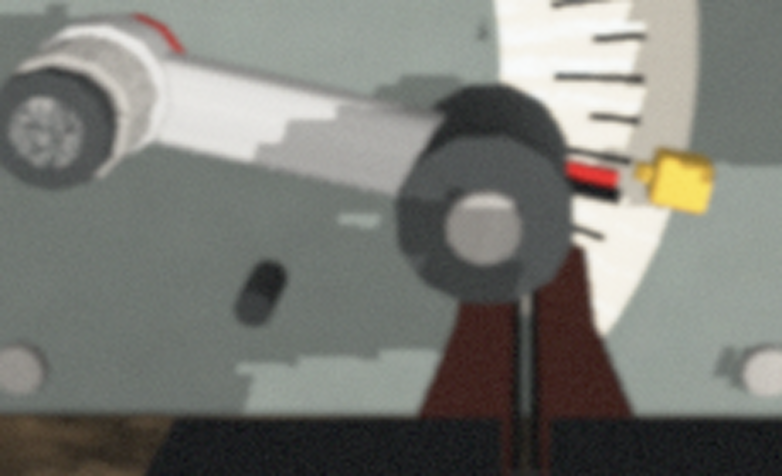

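Emit:
servo_tool(moves="0.0003 0.001 0 0 0 0; 0.0006 0.002 0 0 0 0; 0.001 0.003 0 0 0 0; 0.001 0.003 0 0 0 0; 0.001 0.003 0 0 0 0; 0.001 0.003 0 0 0 0")

```text
t: 16.0
ee_pos: [604.0, 284.1, 44.9]
orientation: [-1.238, 1.165, -1.167]
ft_force: [0.8, -6.7, 3.8]
width: 0.7
```

```bash
python3 go.py wrist10 | grep -v "yel.*, 4"; python3 -c "
import cv2; cv2.imwrite('pics/w10z.png',cv2.resize(cv2.imread('pics/wrist10.png')[180:320,130:360],None,fx=3.4,fy=3.4,interpolation=2))"
```

```text
[603.95929419 284.08920167  44.92925911] 16.0 [ 0.76939381 -6.68499799  3.83273447] 0.6929279713649642
yel [326.4 237.5] 320 depth [624.9 302.7  20.8] (np.float64(84.6), np.float64(0.345)) ray21 (np.float64(84.6), np.float64(0.346))
yel [404.9 332.3] 10 depth [629.4 318.4 121.6] (np.float64(88.3), np.float64(0.53)) ray21 (np.float64(149.9), np.float64(0.027))
yel [278.1 366.8] 157 depth [601.  311.7 126.7] (np.float64(59.9), np.float64(0.435)) ray21 (np.float64(114.4), np.float64(-0.496))
yel [290.3 364.7] 178 depth [603.6 312.1 126.3] (np.float64(62.5), np.float64(0.444)) ray21 (np.float64(116.8), np.float64(-0.436))
red [302.9 229.8] 80 [612.3 306.4  21.2] ray18 [612.5 305.2  18. ] (np.float64(72.0), np.float64(0.355))
high [145.7 221.1] 1370 [542.6 316.   48.9] (np.float64(1.6), np.float64(1.097)) ray47 [541.8 315.4  47. ] (np.float64(0.6), np.float64(0.955))
high [274. 249.] 2653 [598.1 305.9  47.9] (np.float64(57.6), np.float64(0.332)) ray47 [598.1 305.6  47. ] (np.float64(57.7), np.float64(0.327))
```

View pics/w10z.png

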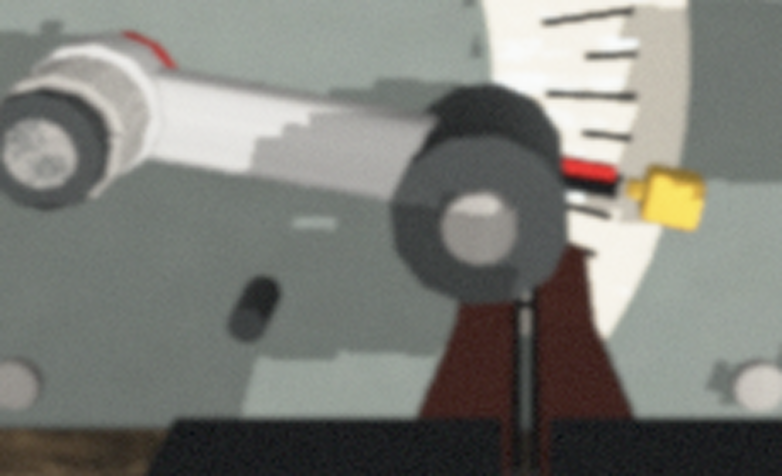

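```bash
python3 - <<'E'
from ang import *
im=load('wrist10'); piv=np.array([541.2,315.1]); yaw=np.radians(3.3)
A=lambda p: (p.round(1),np.hypot(*(p[:2]-piv)).round(1), (np.arctan2(p[1]-piv[1],p[0]-piv[0])-yaw+.55).round(3))
f=lambda x,y:(130+(x+.5)/3.4-.5,180+(y+.5)/3.4-.5)
print('hub',A(ray(im,*f(478,229),48)))
for nm,x,y,z in [('pointer black end lower-mid',602,183,20),('pt z17',602,183,17),('pt z23',602,183,23),('red end mid',600,169,18),('red/black boundary',612,178,19),('marker tip',630,188,20)]:
    print(nm,A(ray(im,*f(x,y),z)))
P=pts(im); print(P[int(f(602,183)[1]),int(f(602,183)[0])],P[int(f(595,166)[1]),int(f(595,166)[0])],P[int(f(630,188)[1]),int(f(630,188)[0])])
im=load('wrist7'); 
# hub at stop for calibration
im6=load('wrist6'); 
for i,n in ((im,'wrist7'),(im6,'wrist6')):
    g=cv2.cvtColor(i['pixels'],cv2.COLOR_RGB2GRAY)
    c=(272,242) if n=='wrist7' else (276,187)
    w=g[c[1]-14:c[1]+14,c[0]-14:c[0]+14]; m=np.zeros_like(g,bool); m[c[1]-14:c[1]+14,c[0]-14:c[0]+14]=w>120
    for cc,a,mm in blob(i,m,20): print(n,cc,a,A(ray(i,*cc,48)))
E
```

```text
hub (array([596.4, 306.9,  48. ]), np.float64(55.8), np.float64(0.345))
pointer black end lower-mid (array([614.5, 304. ,  20. ]), np.float64(74.1), np.float64(0.342))
pt z17 (array([614.8, 302.9,  17. ]), np.float64(74.6), np.float64(0.328))
pt z23 (array([614.2, 305.1,  23. ]), np.float64(73.7), np.float64(0.356))
red end mid (array([614.2, 305.6,  18. ]), np.float64(73.6), np.float64(0.363))
red/black boundary (array([616.1, 304.6,  19. ]), np.float64(75.6), np.float64(0.352))
marker tip (array([618.9, 303.4,  20. ]), np.float64(78.6), np.float64(0.343))
[613.65003015 306.18185975  25.34963387] [612.84050982 307.06621128  20.35137505] [618.80643042 302.47078487  15.96973043]
wrist7 [272.93406593 242.11538462] 364 (array([590.3, 287.7,  48. ]), np.float64(56.2), np.float64(-0.016))
wrist6 [276.10843373 188.59839357] 249 (array([590.5, 287.7,  48. ]), np.float64(56.4), np.float64(-0.015))
```

Emit:
servo_tool(moves="0 0 0 0 0 0; 0 0 0 0 0 0; 0 0 0 0 0 0; 0 0 0 0 0 0; 0 0 0 0 0 0; 0 0 0 0 0 0; 0 0 0 0 0 0; 0 0 0 0 0 0")

```text
t: 17.05
ee_pos: [604.0, 284.0, 44.9]
orientation: [-1.238, 1.165, -1.167]
ft_force: [0.5, -6.7, 4.2]
width: 0.3
```

```bash
python3 go.py wrist11 | grep -v "yel.*, 4"
```

```text
[603.95729219 284.03406328  44.92917807] 17.05 [ 0.542463   -6.74265716  4.2208605 ] 0.252083075394499
yel [326.4 237.5] 321 depth [624.9 302.6  20.8] (np.float64(84.6), np.float64(0.344)) ray21 (np.float64(84.6), np.float64(0.345))
yel [290.2 364.5] 184 depth [603.6 312.  126.3] (np.float64(62.5), np.float64(0.443)) ray21 (np.float64(116.8), np.float64(-0.436))
yel [278.1 367. ] 158 depth [601.  311.6 126.8] (np.float64(59.9), np.float64(0.434)) ray21 (np.float64(114.6), np.float64(-0.497))
red [302.8 229.8] 79 [612.2 306.3  21.2] ray18 [612.5 305.2  18. ] (np.float64(72.0), np.float64(0.354))
high [145.7 221.1] 1374 [542.5 316.   48.9] (np.float64(1.6), np.float64(1.079)) ray47 [541.7 315.3  47. ] (np.float64(0.6), np.float64(0.894))
high [273.9 248.8] 2647 [598.1 305.9  47.9] (np.float64(57.6), np.float64(0.332)) ray47 [598.1 305.7  47. ] (np.float64(57.6), np.float64(0.328))
```

Held at the marker. Now retreating slowly along −y, then up.

Emit:
servo_tool(moves="-0.001 -0.003 0 0 0 0; -0.002 -0.008 0 0 0 0; -0.003 -0.013 0 0 0 0; -0.005 -0.019 0 0 0 0; -0.006 -0.025 0 0 0 0; -0.006 -0.031 0 0 0 0; -0.006 -0.036 0 0 0 0; -0.006 -0.036 0 0 0 0")

```text
t: 18.1
ee_pos: [598.0, 249.0, 44.7]
orientation: [-1.236, 1.166, -1.166]
ft_force: [-0.0, -0.3, -0.7]
width: 0.5
```

Emit:
servo_tool(moves="0 0 0.02 0 0 0; 0 0 0.045 0 0 0; 0 0 0.065 0 0 0; 0 0 0.065 0 0 0; 0 0 0.065 0 0 0")

```text
t: 18.73
ee_pos: [597.5, 249.3, 109.5]
orientation: [-1.237, 1.166, -1.166]
ft_force: [0.1, -0.3, -0.4]
width: 0.6
```

```bash
python3 go.py wrist12 | grep -v "yel.*, 4"; python3 -c "
import cv2; cv2.imwrite('pics/w12z.png',cv2.resize(cv2.imread('pics/wrist12.png')[40:230,120:400],None,fx=2.8,fy=2.8,interpolation=2))"; python3 - <<'E'
from h import *
im=snap('scene','scene12.png'); P=pts(im)
cv2.imwrite('pics/scene12c.png',cv2.resize(cv2.imread('pics/scene12.png')[120:300,160:400],None,fx=3,fy=3))
m=(im['depth']>0)&(P[...,0]>505)&(P[...,0]<650)&(P[...,1]>415)&(P[...,1]<510)&(np.abs(P[...,2]-47)<6)
q=P[m]; A=np.c_[q[:,:2]-q[:,:2].mean(0),np.ones(len(q))]; print('cover plane',np.linalg.lstsq(A,q[:,2],rcond=None)[0],len(q))
E
```

```text
[597.47849222 249.27123098 109.52235609] 18.725 [ 0.12319388 -0.27202631 -0.4343354 ] 0.6042501542053466
yel [329.5 156.6] 179 depth [624.8 302.1  21.2] (np.float64(84.6), np.float64(0.338)) ray21 (np.float64(84.6), np.float64(0.338))
yel [404.8 332.5] 24 depth [622.8 283.6 186.5] (np.float64(87.5), np.float64(0.124)) ray21 (np.float64(215.2), np.float64(-0.263))
yel [278.  361.1] 246 depth [594.5 278.  191.1] (np.float64(64.9), np.float64(-0.116)) ray21 (np.float64(189.7), np.float64(-0.768))
yel [290.1 361.6] 248 depth [597.1 277.2 190.2] (np.float64(67.6), np.float64(-0.102)) ray21 (np.float64(192.9), np.float64(-0.72))
yel [342.7 414.9] 1000 depth [608.6 269.9 196.6] (np.float64(81.1), np.float64(-0.099)) ray21 (np.float64(260.6), np.float64(-0.615))
yel [ 67.2 418. ] 40 depth [551.5 266.7 197.5] (np.float64(49.5), np.float64(-0.868)) ray21 (np.float64(278.7), np.float64(-1.529))
yel [ 96.9 418.5] 36 depth [557.6 266.9 197.5] (np.float64(51.0), np.float64(-0.75)) ray21 (np.float64(267.6), np.float64(-1.445))
yel [143.6 418. ] 131 depth [567.3 267.5 197.4] (np.float64(54.3), np.fl
[... 743 characters left out ...]
th [586.6 268.7 197.6] (np.float64(64.9), np.float64(-0.304)) ray21 (np.float64(244.0), np.float64(-0.974))
yel [248.1 418.7] 10 depth [588.9 268.5 197.3] (np.float64(66.7), np.float64(-0.282)) ray21 (np.float64(244.8), np.float64(-0.934))
red [270.6 142.5] 383 [584.7 309.   20. ] ray18 [584.6 308.8  18. ] (np.float64(43.9), np.float64(0.349))
high [196.3 132. ] 730 [542.4 315.   49.2] (np.float64(1.2), np.float64(0.446)) ray47 [541.8 314.9  47. ] (np.float64(0.7), np.float64(0.187))
high [276.7 181.2] 1167 [590.5 288.5  47.7] (np.float64(56.0), np.float64(-0.002)) ray47 [590.5 288.5  47. ] (np.float64(56.0), np.float64(-0.003))
cover plane [2.22254818e-03 3.75602191e-03 4.69068138e+01] 2385
```

View pics/w12z.png

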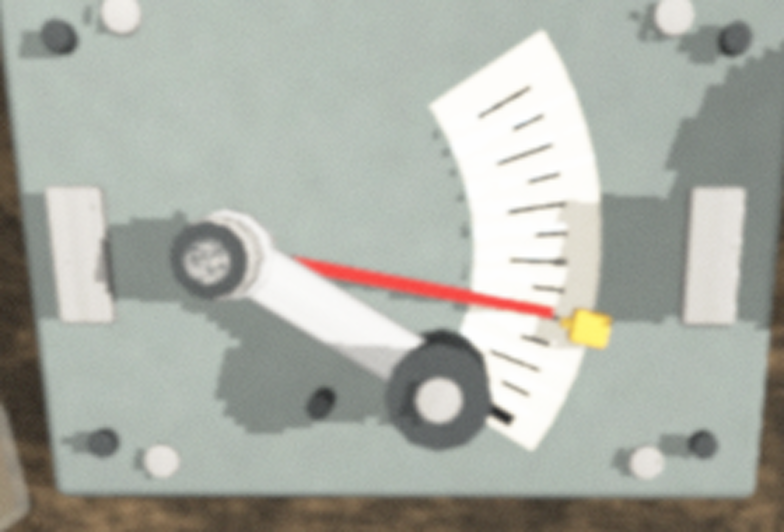

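View pics/scene12c.png

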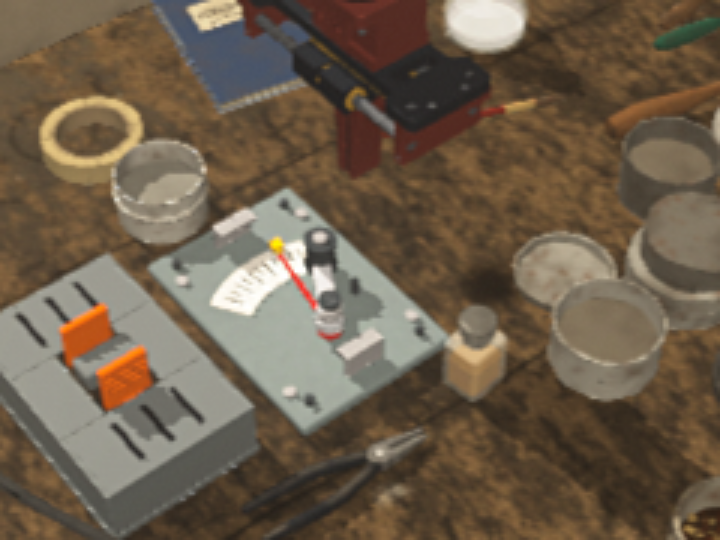

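```bash
python3 -c "
from workcell import ctrl
print(ctrl.close_job()); print(ctrl.get_obs()['t'])"
```

```text
the job is handed in; nothing more can be done
None
the job is handed in; nothing more can be done
```

The spring check is done and the job was handed in at about 19 s. No verdict was reported.

**What I did:** I squeezed both tabs, lifted the cover straight up and set it rim-down on the free bench to the left of the unit. With the fingers closed I then pushed the roller left until the pointer was level with the yellow marker. I held it there for more than a second, backed off and raised the clear tool.

**Last checks**
- **Red hand:** it reads 0.349 rad and the marker 0.338 rad, about 1 mm apart along the scale.
- **Arm:** it is back at its stop, reading −0.002 rad.
- **Cover:** its top is 46.9 mm above the bench and level within 0.005 rad, so the rim is on the bench.
- **Marker:** its angle was the same before and after, about 0.34 rad. I did not measure the tin, pliers and vial again; they looked unmoved in the last picture.
- **Contact:** the wrist force was near zero at the end, with the robot touching nothing.

**Disagreements**
- **Finger opening:** with the tabs squeezed it read about 31.7 mm, where 36 mm was expected. The cover unclipped and lifted level all the same.
- **Scene camera:** it sits about 2–3 mm off the wrist camera, so I used the wrist camera for positions. An early, coarse scene reading of the marker gave 0.31 rad.
- **Pointer while held:** different estimates of its angle ran from 0.32 to 0.36 rad, up to about 1.6 mm from the marker along the scale.
- **Side force:** early in the push, friction on the roller gave about 9 N sideways. I eased it off by following the roller's arc.

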